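# Let down the bread lift

### The job

Let the bread down: the loaves stand on a small rack lift whose hand crank is held by a sprung pawl in a ratchet wheel. Flick the pawl's lever over to free, wind the crank up just a touch so that the loaded pawl springs out of the wheel, without driving the rack into its top buffer, then keep hold of the crank and ease it back slowly until the rack rests on its landing pads with all its weight off the crank, not pressed or dropped onto them, and only then let go. Leave the lever at free, keep off the bread and do not force the lever or disturb the other things on the counter.

Things in the scene. Friction and masses are not known exactly. Their poses are not given: they have to be found in the camera images.
- lift: The bread lift, fixed: bolted base, two upright steel cheek plates carrying a level crank shaft 150 mm up, guide columns (228 mm tall; x -9 to 67, y 65 to 87 mm), four landing feet. Origin: on the counter under the shaft, at the front cheek. x: along the shaft, away from the crank; y: from the shaft to the bread rack; z up.
- crank_axis (a point): Point on the shaft's line, 150 mm up, in the plane in which the middle of the crank grip circles (lift x = -80 mm). The crank arm is a flat bar at lift x = -25 to -17 mm.
- crank_grip: The crank's black round grip, 27 mm thick, 92 mm long, parallel to the shaft, spinning freely on its pin; it circles the shaft at 90 mm radius. Origin: centre of its free end (lift x = -125 mm, nearer the robot). The weight of the bread pulls at it with about 3 to 10 N towards lowering.
- grip_mid (a point): Middle of the crank grip, on its centreline, 45 mm from its free end: the place to take it, pinching across it from above.
- lever_knob: Black ball, 18 mm, on top of the pawl's lever, which stands up behind the rear cheek (lift x = 85 mm, 257 mm above the counter, lift y = 25 mm at hold, 65 mm at free). The lever pivots 66 mm below it. Origin: the ball's centre. Flicking to free swings the ball 39 mm in the lift's +y direction, towards the bread.
- drum (a joint): Angle of crank, shaft and ratchet wheel, rad; larger = wound up, + about the lift's x axis (from its y up to z). The crank stands at 0.44 rad + this value above the lift's +y. 1 rad moves the rack 30 mm. Starts at about 2.49, on the last tooth below the top buffer (touched at about 2.555). The rack lands somewhere from -0.27 to 0.2, unknown. Let go in the air, it runs down at over 2 rad/s.
- selector (a joint): Angle of the pawl's lever, rad: 0 = hold (start), 0.6 = free, stops at both ends. An over-centre spring keeps it at either end and snaps it across past 0.3; it takes about 4 to 5 N at the ball.
- pawl (a joint): Angle of the pawl against its lever, rad (same pin, a light spring between). About 0 with the lever at hold. With the lever at free: -0.60 while the load still traps the pawl in the wheel, -0.36 once it has sprung out, where it stays. It springs out when the crank has been wound up some 0.03 to 0.05 rad from its start (3 to 5 mm at the grip).
- top_buffer: Rubber buffer, 18 mm thick, between the guide columns above the bread rack's bracket. Origin: its lower face. The rack meets it when the crank is wound about 0.065 rad (6 mm at the grip) above its start; it is hard, and 1 N at the grip presses 3 N on it. Not to be pressed with over 15 N.
- landing_pads: Four rubber pads, 24 mm across, on short posts, tops 25 mm above the counter, where the bread rack lands on its four levelling screws. Origin: the lift's origin. The screws are set differently each time, so the landing must be felt: the weight comes off the crank. Resting alone the rack puts 10 to 22 N on the pads; each N pushed down at the grip adds 3. Not over 45 N.
- bread_rack: Wire bread rack with two tin loaves and a baton that ride with it, 1.4 to 2.3 kg; slides straight up and down, driven by the shaft. Origin: the lift's origin plus the height raised. Grid at lift x -5 to 245, y 100 to 410 mm, about 49 mm up when down, 124 mm at the start; loaves reach 112 mm above it; its toothed bar by the shaft reaches 250 mm.
- tag_a: a loose bystander: folded brass price-card holder, 50 x 55 x 75 mm; origin under its middle
- tag_b: a loose bystander: folded brass price-card holder, 50 x 55 x 75 mm; origin under its middle
- tin: a loose bystander: open steel loaf tin, 110 x 210 x 75 mm; origin under its middle
- jam: a loose bystander: jam jar, 66 mm across, 85 mm tall; origin under its middle
- roll: a loose bystander: bread roll, 88 mm across, 52 mm tall; origin under its middle
- scraper: a loose bystander: dough scraper, flat steel blade with wooden handle, 110 x 115 mm, 20 mm tall; origin at its underside
- rye: a loose bystander: dark loaf, 190 x 100 x 86 mm; origin under its middle

How it is judged:
On the way, in this order (a step that is already met when the one before it is completed fails the run):
1. the pawl lever has been flicked over to free while the bread rack is still up (value of joint selector above 0.5 rad and value of joint drum above 1.5 rad), for 0.2 s.
2. the pawl has sprung out of the wheel and the bread rack is still up, held on the crank (all of step 1 and value of joint pawl above -0.41 rad), for 0.1 s.
3. the bread rack has landed on its pads while the crank is still held (contact force between bread_rack and landing_pads above 6 N and contact force between the fingers and crank_grip above 1 N and value of joint selector above 0.5 rad), for 0.2 s.
At the end, for the whole second after the job is handed in: The bread rack rests on its landing pads with its own weight (more than 6 N on them; crank below 0.3 rad), the crank is still (under 0.1 rad/s), and the pawl's lever is at free (above 0.5 rad) (contact force between bread_rack and landing_pads above 6 N and value of joint drum below 0.3 rad and velocity of joint drum between -0.1 and 0.1 rad/s and value of joint selector above 0.5 rad); the robot touches nothing.
It fails at once if the crank runs back faster than 1.5 rad/s (velocity of joint drum below -1.5 rad/s).
It fails at once if the lever is pressed with more than 20 N (contact force between anything else and lever_knob above 20 N).
It fails at once if the bread rack is driven against its top buffer with more than 15 N, or pressed or dropped on its landing pads with more than 45 N (contact force between bread_rack and top_buffer above 15 N or contact force between bread_rack and landing_pads above 45 N).
It fails at once if the robot presses on the bread rack or its bread (more than 2 N) (contact force between any of the fingers, the arm and bread_rack above 2 N).
It fails at once if a bystander is pushed more than 30 mm from its place (distance of any of tag_a, tag_b, tin, jam, roll, scraper, rye from where it was at the start of the episode above 0.03 m).
It also fails if it takes over 72 s, if anything falls off the work surface, if the arm or the gripper's body presses on something with over 40 N, if the wrist force passes 120 N, or if a joint passes its speed limit or range.

### The arm

A 7-joint arm with a two-finger parallel gripper is mounted at the origin on the work surface. World frame = base frame: x ahead of the robot, y to its left, z up, the work surface at z = 0. Lengths are in m, angles in rad, forces in N, time in s.
With the tool pointing down it reaches from about 0.425 to 0.8 m from the base axis. Payload 8.3 kg.
Tool frame: the origin (TCP) lies on the front face of the gripper's body, between the roots of the fingers; the fingertips stand 73 mm ahead of it and the grasp point (between the pads) lies 54 mm ahead of it; z points along the fingers, y is the line along which they close (so a half turn about z gives the same grasp; the last joint's range is limited). The gripper opens to 85 mm and grips with 20 to 120 N. Pads are 22 mm wide; open, the fingers measure 114 mm over their backs; the gripper's body (76 mm by 85 mm) begins 54 mm behind the grasp point. The pads swing forward as they close: fully open they stand 13 mm farther back than shut.
Start: joints at [1.107, 0.383, 0.016, 1.37, -0.006, 1.388, -0.046], TCP at [0.244, -0.575, 0.304] pointing down, gripper open.
Joint ranges: [-2.95, 2.95], [-0.25, 2.06], [-1.52, 1.56], [0.18, 2.33], [-1.44, 4.58], [0.02, 2.06], [-3.01, 3.01]. Speed limits (rad/s): [2.39, 2.39, 3.01, 3.01, 3.14, 3.14, 3.14].

### API

Orientations are given as a rotation vector (axis times angle).
In Python, from bench import env, optics, hand_in gives the robot as it stands.
- The arm moves only by the tool pendant, called after "Call:" by a JSON object that holds its "method" and its "body". Schema: {"type":"object","properties":{"motion":{"type":"array","items":{"type":"array","prefixItems":[{"type":"array","items":{"type":"number"},"minItems":3,"maxItems":3},{"type":"array","items":{"type":"number"},"minItems":3,"maxItems":3},{"type":"number"}],"minItems":3,"maxItems":3},"minItems":1,"maxItems":10},"only":{"type":"string"},"quiet":{"type":"boolean"},"lines":{"type":"string"}},"required":["motion"],"additionalProperties":false}. motion is a list of rows, 1 to 10 of them, each written [[rx, ry, rz], [dx, dy, dz], opening]: a rotation vector rx, ry, rz in rad, then dx, dy, dz in m, then the finger opening in m; each row shifts and turns the commanded pose from where the row before left it, along the tool's axes as they then stand; what a row does not reach is not made up. A row lasts 1/12 s, in which the tool goes at most 0.0417 m and 0.125 rad, less where a joint would pass 70% of its speed; a pose out of reach is approached as far as the arm can. The fingers move at their own pace and stop on an object; the grip force is fixed at half the most. Time passes only in rows, so rows that do not move let the fingers close. The tool returns the time, the measured TCP pose, the force, the opening and the grip force at its end. only (a regular expression) keeps the lines of the reply that match it, lines (a string "A,B") keeps lines A to B, and quiet returns only ok. Input that does not fit is refused with a message, and nothing moves.
- env.observe(): the state, without advancing time (a new reading comes with each control period).
- optics.capture(name): name is "scene" or "top"; returns the picture (420x560x3 uint8, red, green, blue); there is no depth.
- optics.calibration(name): a dict with "fx", "fy", "cx", "cy" (pixels), "dist_coeffs" ([k1, k2, p1, p2, k3] as OpenCV has them; the pictures are not rectified), "R" (3x3) and "t" (3): a world point X has camera coordinates R X + t. Camera axes: x right, y down, z forward; pixel columns grow to the right and rows downward; lengths in m; the calibration is good to about 2 mm. A picture is of the moment at which its call begins. calibration takes no time and is no camera call.
- hand_in(): hands the job in; it is judged then, once.
The state is a dict: "time": time; "q": joint angles; "joint_vel": joint speeds; "effort": joint torques, N m; "tool_pos": TCP position; "tool_rot": TCP orientation; "wrist_force": force on the tool from outside, world axes, zero at the start; "ft_torque": the same for the moment, N m; "width": finger opening in m; "gripper_force": force on a finger pad.
Only numpy, scipy, OpenCV 4.12 (cv2) and the standard library are available. Lean on these libraries where they do the work, as an engineer would, in place of code of your own. Each camera call takes 0.05 s, during which the arm holds its last target. There are 200 camera calls.

## Working session

There is one attempt and no reset: what is moved stays moved. The work goes in short steps, Python scripts to look and compute and a tool call to move; the robot and the scene stay as the last step left them, time stands still between calls to the robot, and variables do not carry over. Pictures are saved under pics/ and viewed, at most 10 in all, crops included, and the job is handed in when it is done.

```bash
mkdir -p pics; ls; python3 - <<'E'
from bench import env, optics
import cv2
for n in("scene","top"):
    im=optics.capture(n); cv2.imwrite(f"pics/{n}0.png",cv2.resize(im[:,:,::-1],(800,600),interpolation=cv2.INTER_CUBIC)); cv2.imwrite(f"raw_{n}.png",im[:,:,::-1])
    print(n,optics.calibration(n))
print(env.observe())
E
```

```text
pics
scene {'fx': 400.33247277105505, 'fy': 400.33247277105505, 'cx': 277.49241901271057, 'cy': 209.58727653366347, 'dist_coeffs': array([-0.07279733,  0.        ,  0.        ,  0.        ,  0.        ]), 'R': array([[ 0.65010871,  0.75974138, -0.01231651],
       [ 0.48254148, -0.42532215, -0.76567277],
       [-0.58695177,  0.49182731, -0.64311237]]), 't': array([-0.38376069, -0.15110934,  1.55802129])}
top {'fx': 526.7504726702703, 'fy': 526.7504726702703, 'cx': 283.63269437308037, 'cy': 209.39420490380672, 'dist_coeffs': array([0.01596486, 0.        , 0.        , 0.        , 0.        ]), 'R': array([[-0.01335525, -0.99986387, -0.00968942],
       [-0.99595182,  0.0141632 , -0.08876589],
       [ 0.08889104,  0.0084647 , -0.99600539]]), 't': array([0.03130555, 0.56343126, 1.92966285])}
{'time': 0.1, 'q': array([ 1.107089  ,  0.38419351,  0.01639782,  1.37105334, -0.00632759,
        1.38819111, -0.04649449]), 'joint_vel': array([-6.86777231e-04, -2.58357961e-03, -1.06612188e-04, -3.63237193e-03,
       -1.23133340e-04,  5.90536096e-04, -1.65938884e-05]), 'effort': array([ 2.08019606e-03, -6.29135299e+01,  8.46860949e-01, -3.72758281e+01,
        1.66674773e-02,  1.04724380e-02, -9.66662969e-05]), 'tool_pos': array([ 0.24375703, -0.57515511,  0.3029524 ]), 'tool_rot': array([-3.07698074e+00, -6.25096536e-01,  5.75449654e-04]), 'wrist_force': array([ 0.33483489, -0.77304436, -0.34912884]), 'ft_torque': array([-0.03708621, -0.02899167,  0.03054457]), 'gripper_force': 0.0, 'width': 0.0851172028848751}
```

View pics/scene0.png

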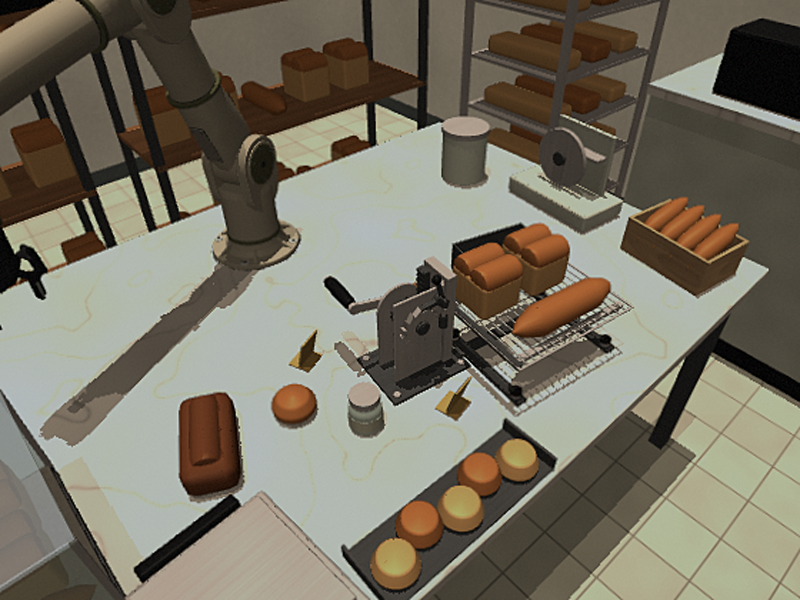

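View pics/top0.png

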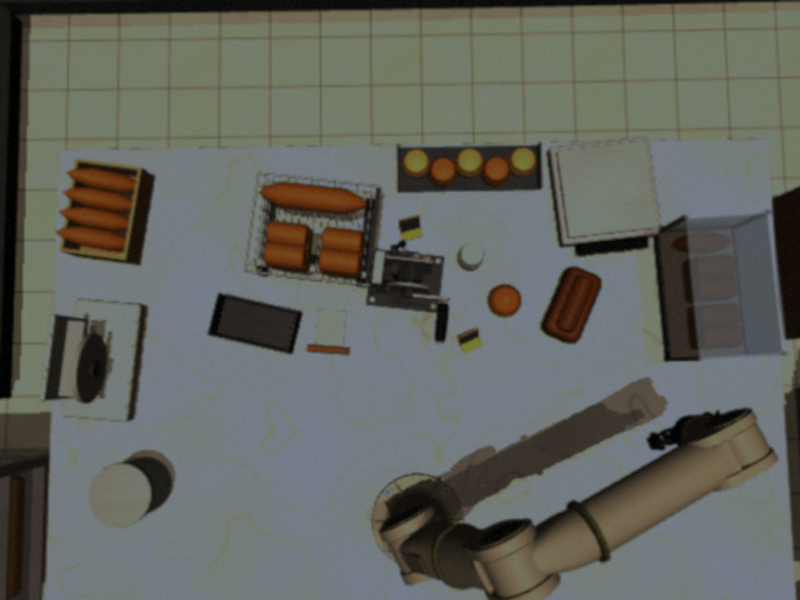

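The scene view shows the crank grip at (327,280)–(352,305) and the lift plate near (425,330). In the top view the grip runs from (443,305) to (441,341) and the lever is near (400,243). I'll enlarge both.

```bash
python3 - <<'E'
import cv2,numpy as np
def crop(n,x0,y0,w,h,s,g):
    im=cv2.imread(f"raw_{n}.png")[y0:y0+h,x0:x0+w]
    im=(255*(im/255.)**g).astype('uint8')
    im=cv2.resize(im,None,fx=s,fy=s,interpolation=cv2.INTER_CUBIC)
    for k in range(0,w,10): cv2.line(im,(k*s,0),(k*s,6),(0,0,255),1); 
    for k in range(0,h,10): cv2.line(im,(0,k*s),(6,k*s),(0,0,255),1)
    for k in range(0,w,20): cv2.putText(im,str(x0+k),(k*s,18),0,.4,(0,0,255),1)
    for k in range(0,h,20): cv2.putText(im,str(y0+k),(8,k*s+4),0,.4,(0,0,255),1)
    cv2.imwrite(f"pics/{n}_c.png",im)
crop("scene",220,175,120,110,5,.6); crop("top",250,155,80,95,6,.55)
E
```

```text
(no output)
```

View pics/scene_c.png

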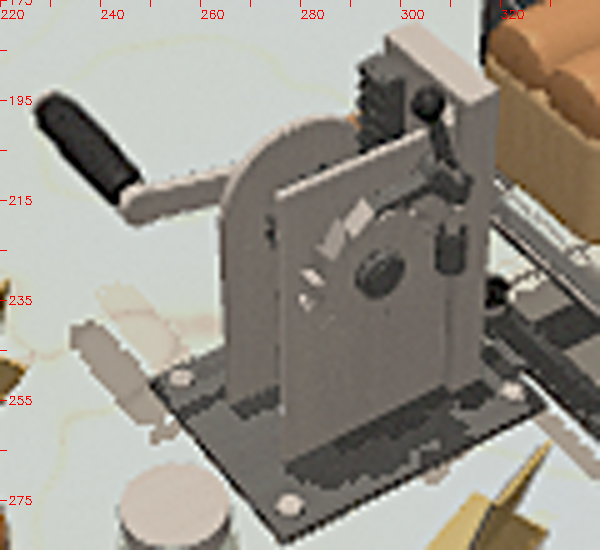

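View pics/top_c.png

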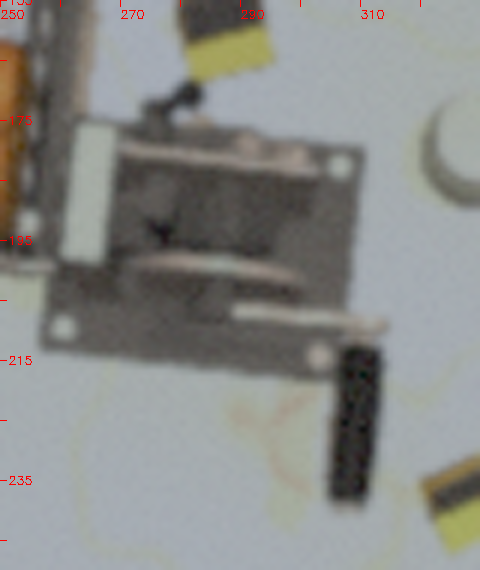

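The scene crop puts the knob at raw (305.6,195.8) and the grip from (229.4,196.4) to (245.6,213). In the top crop the knob is at (282,170.5) and the grip runs (308,238.3)–(310.2,212.8). Next I triangulate these.

```bash
cat > h.py <<'E'
import numpy as np,cv2
from bench import env, optics
from scipy.spatial.transform import Rotation as Ro
C={n:optics.calibration(n) for n in("scene","top")}
def KD(n):
    c=C[n]; return np.array([[c['fx'],0,c['cx']],[0,c['fy'],c['cy']],[0,0,1.]]),np.array(c['dist_coeffs'])
def tri(s,t):
    P=[];u=[]
    for n,p in(("scene",s),("top",t)):
        K,D=KD(n);u.append(cv2.undistortPoints(np.array([[p]],float),K,D).reshape(2,1));P.append(np.c_[C[n]['R'],C[n]['t']])
    X=cv2.triangulatePoints(P[0],P[1],*u).ravel();return X[:3]/X[3]
def proj(X,n):
    K,D=KD(n);return cv2.projectPoints(np.atleast_2d(X).astype(float),cv2.Rodrigues(C[n]['R'])[0],C[n]['t'],K,D)[0].reshape(-1,2)
E
python3 - <<'E'
from h import *
from scipy.optimize import least_squares
obs=[("knob",(85,25,257),(305.6,195.8),(282,170.5))]
for a,s,t in (("knob",(305.6,195.8),(282,170.5)),("gfree",(229.4,196.4),(308,238.3)),("garm",(245.6,213),(310.2,212.8)),("plateR",(277.8,276),(306.7,182.3)),("plateFR",(256,250.5),(303,214.3)),("plateBack",(322,253),(None))) if False else (("knob",(305.6,195.8),(282,170.5)),("gfree",(229.4,196.4),(308,238.3)),("garm",(245.6,213),(310.2,212.8)),("boltRR",(277.8,276),(306.7,182.3)),("boltFR",(256,250.5),(303,214.3))):
    X=tri(s,t);print(a,X.round(4),(proj(X,"scene")-s).round(1),(proj(X,"top")-t).round(1))
# fit lift pose (x,y,yaw), heights known, drum angle th
a=.44+2.49
L={"knob":(85,25,257),"gfree":(-125,90*np.cos(a),150+90*np.sin(a)),"garm":(-33,90*np.cos(a),150+90*np.sin(a))}
O={"knob":((305.6,195.8),(282,170.5)),"gfree":((229.4,196.4),(308,238.3)),"garm":((245.6,213),(310.2,212.8))}
def W(p,v): c,s=np.cos(p[2]),np.sin(p[2]);v=np.array(v)/1000;return np.array([p[0]+c*v[0]-s*v[1],p[1]+s*v[0]+c*v[1],v[2]])
f=lambda p:np.concatenate([np.r_[proj(W(p,L[k]),"scene")[0]-O[k][0],proj(W(p,L[k]),"top")[0]-O[k][1]] for k in L])
r=least_squares(f,[.5,-.05,0]);print(r.x,r.fun.round(1))
p=r.x
for nm,v in(("gripmid",(-80,L["gfree"][1],L["gfree"][2])),("axis",(-80,0,150)),("knob0",(85,25,257)),("knob1",(85,65,257)),("colA",(-9,65,228)),("colB",(67,87,228))):print(nm,W(p,v).round(4))
o=env.observe();print(Ro.from_rotvec(o['tool_rot']).as_matrix().round(3))
E
```

```text
knob [0.6723 0.026  0.2573] [[-0.4  0. ]] [[-0.2 -0.2]]
gfree [ 0.4504 -0.0599  0.1696] [[ 0.1 -0. ]] [[0.1 0.1]]
garm [ 0.5382 -0.0686  0.1676] [[-0.1  0. ]] [[-0.1 -0. ]]
boltRR [ 0.6659 -0.0639  0.013 ] [[-0.1  0. ]] [[-0.1 -0.1]]
boltFR [ 0.5459 -0.0479  0.0121] [[-0.2  0. ]] [[-0.1 -0.1]]
[ 0.58430494  0.01273777 -0.12774347] [-0.4 -0.1 -0.5 -0.   0.3 -0.2 -0.3  0.4 -0.2  0.3  0.5 -0.7]
gripmid [ 0.4937 -0.0643  0.1689]
axis [0.505  0.0229 0.15  ]
knob0 [0.6718 0.0267 0.257 ]
knob1 [0.6769 0.0664 0.257 ]
colA [0.5837 0.0784 0.228 ]
colB [0.6618 0.0905 0.228 ]
[[ 0.921  0.39  -0.001]
 [ 0.39  -0.921  0.002]
 [-0.    -0.002 -1.   ]]
```

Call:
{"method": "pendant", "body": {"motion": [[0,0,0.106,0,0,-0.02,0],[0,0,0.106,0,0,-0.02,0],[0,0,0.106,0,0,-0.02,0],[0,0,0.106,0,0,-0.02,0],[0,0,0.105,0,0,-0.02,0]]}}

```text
refused: motion[0]: [0, 0, 0.106, 0, 0, -0.02, 0] is too long (schema: maxItems 3). Nothing was moved.
```

Wrong form. The message asks for rows with the three-number parts in brackets of their own, so I'll send the same numbers that way.

Call:
{"method": "pendant", "body": {"motion": [[[0,0,0.106],[0,0,-0.02],0],[[0,0,0.106],[0,0,-0.02],0],[[0,0,0.106],[0,0,-0.02],0],[[0,0,0.106],[0,0,-0.02],0],[[0,0,0.105],[0,0,-0.02],0]]}}

```text
time: 0.52
tool_pos: [0.2438, -0.5752, 0.4043]
tool_rot: [-3.134, 0.209, 0.001]
wrist_force: [0.6, -0.4, 0.1]
width: 0.0256
gripper_force: 0.0
```

Call:
{"method": "pendant", "body": {"motion": [[[0,0,0],[0.0205,-0.0359,0],0],[[0,0,0],[0.0205,-0.0359,0],0],[[0,0,0],[0.0205,-0.0359,0],0],[[0,0,0],[0.0205,-0.0359,0],0],[[0,0,0],[0.0205,-0.0359,0],0],[[0,0,0],[0.0205,-0.0359,0],0],[[0,0,0],[0.0205,-0.0359,0],0],[[0,0,0],[0.0205,-0.0359,0],0],[[0,0,0],[0.0205,-0.0359,0],0]]}}

```text
time: 1.27
tool_pos: [0.4688, -0.2767, 0.4037]
tool_rot: [-3.135, 0.201, 0.001]
wrist_force: [0.8, -0.8, 0.4]
width: -0.0003
gripper_force: 0.0
```

```bash
python3 -c "
from h import *
o=env.observe();print(o['tool_pos'],Ro.from_rotvec(o['tool_rot']).as_matrix().round(3),o['q'].round(2),o['wrist_force'])"
```

```text
[ 0.46883351 -0.27667425  0.40371327] [[ 0.992 -0.128 -0.   ]
 [-0.128 -0.992  0.   ]
 [-0.    -0.    -1.   ]] [ 0.58  0.19 -0.13  1.4   0.02  1.55 -1.24] [ 0.75166768 -0.78610523  0.41608146]
```

Call:
{"method": "pendant", "body": {"motion": [[[0,0,0],[0.0203,-0.0358,0],0],[[0,0,0],[0.0203,-0.0358,0],0],[[0,0,0],[0.0203,-0.0358,0],0],[[0,0,0],[0.0203,-0.0358,0],0],[[0,0,0],[0.0203,-0.0358,0],0],[[0,0,0],[0.0203,-0.0358,0],0],[[0,0,0],[0.0203,-0.0358,0],0],[[0,0,0],[0.0203,-0.0358,0],0]]}}

```text
time: 1.93
tool_pos: [0.6666, -0.0137, 0.4035]
tool_rot: [3.135, -0.202, -0.001]
wrist_force: [-0.2, -0.5, -0.1]
width: 0.0003
gripper_force: 0.0
```

Call:
{"method": "pendant", "body": {"motion": [[[0,0,0],[0,0,0.027],0],[[0,0,0],[0,0,0.027],0],[[0,0,0],[0,0,0.027],0],[[0,0,0],[0,0,0],0]]}}

```text
time: 2.27
tool_pos: [0.664, -0.0152, 0.3155]
tool_rot: [3.134, -0.2, -0.017]
wrist_force: [-0.2, 0.1, -1.6]
width: -0.0001
gripper_force: 0.0
```

```bash
python3 - <<'E'
from h import *
im=optics.capture("scene")[:,:,::-1][150:260,240:360]
cv2.imwrite("pics/k1.png",cv2.resize((255*(im/255.)**.6).astype('uint8'),None,fx=5,fy=5,interpolation=cv2.INTER_CUBIC))
E
```

```text
(no output)
```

View pics/k1.png

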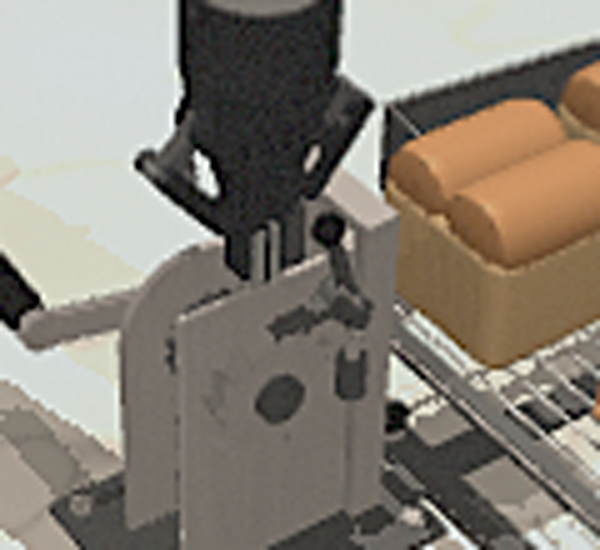

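The closed fingers are just in front of (lift -y side of) the lever ball at crop (328,230), clear of the cheek and the bar. Pushing in small steps.

Call:
{"method": "pendant", "body": {"motion": [[[0,0,0],[0.002,0,-0.003],0],[[0,0,0],[0,-0.005,0],0],[[0,0,0],[0,-0.005,0],0],[[0,0,0],[0,-0.004,0],0],[[0,0,0],[0,-0.004,0],0],[[0,0,0],[0,-0.004,0],0]]}}

```text
time: 2.82
tool_pos: [0.6708, 0.0071, 0.3266]
tool_rot: [-3.135, 0.2, -0.001]
wrist_force: [0.0, -0.2, -0.3]
width: -0.0004
gripper_force: 0.1
```

Call:
{"method": "pendant", "body": {"motion": [[[0,0,0],[0,-0.004,0],0],[[0,0,0],[0,-0.004,0],0],[[0,0,0],[0,-0.003,0],0]]}}

```text
time: 3.07
tool_pos: [0.6726, 0.0153, 0.3283]
tool_rot: [3.132, -0.205, 0.006]
wrist_force: [-2.1, -7.4, 12.3]
width: -0.0
gripper_force: 6.2
```

```bash
python3 - <<'E'
from h import *
im=optics.capture("scene")[:,:,::-1][165:245,265:345]
cv2.imwrite("pics/k2.png",cv2.resize((255*(im/255.)**.6).astype('uint8'),None,fx=7,fy=7,interpolation=cv2.INTER_CUBIC))
o=env.observe();print(o['wrist_force'],o['tool_pos'],o['ft_torque'])
E
```

```text
[-1.89958414 -6.59538956 10.88008508] [0.67262634 0.01585569 0.32857585] [-1.2357393   0.50544471  0.00772064]
```

View pics/k2.png

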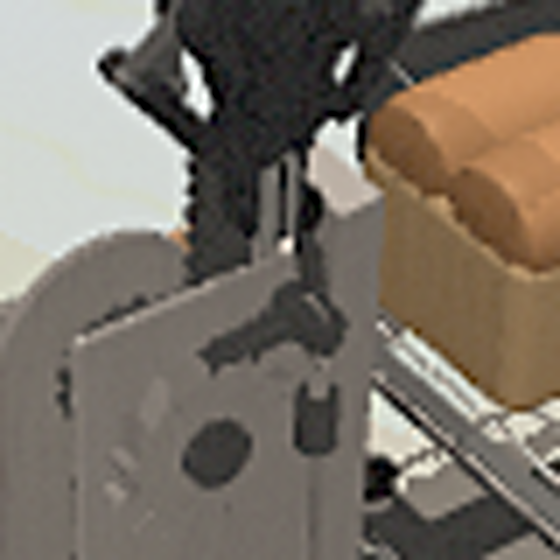

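```bash
python3 - <<'E'
from h import *
p=[0.58430494,0.01273777,-0.12774347]
c,s=np.cos(p[2]),np.sin(p[2])
W=lambda v:np.array([p[0]+c*v[0]-s*v[1],p[1]+s*v[0]+c*v[1],v[2]])
f=lambda X:((proj(X,"scene")[0]-[265,165])*7).round(0)
o=env.observe();t=o['tool_pos']
d=t-[p[0],p[1],0];print("TCP lift",c*d[0]+s*d[1],-s*d[0]+c*d[1])
for z in(.06,.073):print("tip",z,f(t-[0,0,z]))
for y in(.025,.035,.045,.055,.065):print("ball",y,f(W([.085,y,.191+np.sqrt(.066**2-(y-.045)**2)])))
for z in(.19,.2,.21,.22,.23,.24):print("cheek",z,[f(W([x,y,z])) for x in(.07,.078) for y in(-.06,.06)])
E
```

```text
TCP lift 0.0872045343577698 0.014344336700231039
tip 0.06 [262. 203.]
tip 0.073 [261. 231.]
ball 0.025 [281. 222.]
ball 0.035 [304. 207.]
ball 0.045 [326. 196.]
ball 0.055 [348. 188.]
ball 0.065 [369. 184.]
cheek 0.19 [array([ 65., 418.]), array([326., 301.]), array([ 77., 430.]), array([339., 312.])]
cheek 0.2 [array([ 64., 398.]), array([327., 281.]), array([ 76., 410.]), array([340., 292.])]
cheek 0.21 [array([ 64., 377.]), array([328., 260.]), array([ 76., 389.]), array([341., 271.])]
cheek 0.22 [array([ 63., 356.]), array([330., 240.]), array([ 75., 368.]), array([342., 251.])]
cheek 0.23 [array([ 63., 335.]), array([331., 219.]), array([ 75., 347.]), array([344., 230.])]
cheek 0.24 [array([ 62., 314.]), array([332., 198.]), array([ 74., 326.]), array([345., 209.])]
```

Call:
{"method": "pendant", "body": {"motion": [[[0,0,0],[0,0,-0.0025],0],[[0,0,0],[-0.001,0,-0.0025],0],[[0,0,0],[0,0,0],0]]}}

```text
time: 3.37
tool_pos: [0.6711, 0.0172, 0.3316]
tool_rot: [3.135, -0.202, 0.001]
wrist_force: [0.3, -2.5, 1.8]
width: 0.0
gripper_force: 1.8
```

Call:
{"method": "pendant", "body": {"motion": [[[0,0,0],[0,-0.003,0],0],[[0,0,0],[0,-0.003,0],0],[[0,0,0],[0,0,0],0]]}}

```text
time: 3.62
tool_pos: [0.6721, 0.023, 0.3322]
tool_rot: [3.134, -0.202, 0.003]
wrist_force: [-2.2, -4.6, 7.6]
width: 0.0001
gripper_force: 4.6
```

Call:
{"method": "pendant", "body": {"motion": [[[0,0,0],[0,-0.003,0],0],[[0,0,0],[0,0,0],0]]}}

```text
time: 3.78
tool_pos: [0.6725, 0.0259, 0.3326]
tool_rot: [3.134, -0.202, 0.004]
wrist_force: [-1.2, -5.3, 9.0]
width: -0.0001
gripper_force: 5.4
```

Call:
{"method": "pendant", "body": {"motion": [[[0,0,0],[0,0,-0.003],0],[[0,0,0],[0,-0.003,-0.001],0],[[0,0,0],[0,0,0],0]]}}

```text
time: 4.03
tool_pos: [0.6726, 0.03, 0.3349]
tool_rot: [-3.135, 0.2, 0.0]
wrist_force: [-0.4, -2.4, 3.5]
width: -0.0003
gripper_force: 1.6
```

Call:
{"method": "pendant", "body": {"motion": [[[0,0,0],[0,-0.003,0],0],[[0,0,0],[0,0,0],0]]}}

```text
time: 4.2
tool_pos: [0.673, 0.0338, 0.3348]
tool_rot: [-3.134, 0.198, 0.0]
wrist_force: [-0.0, 0.1, 0.7]
width: 0.0002
gripper_force: 0.5
```

```bash
python3 - <<'E'
from h import *
im=optics.capture("scene")[:,:,::-1][165:245,265:345]
cv2.imwrite("pics/k3.png",cv2.resize((255*(im/255.)**.6).astype('uint8'),None,fx=7,fy=7,interpolation=cv2.INTER_CUBIC))
E
```

```text
(no output)
```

View pics/k3.png

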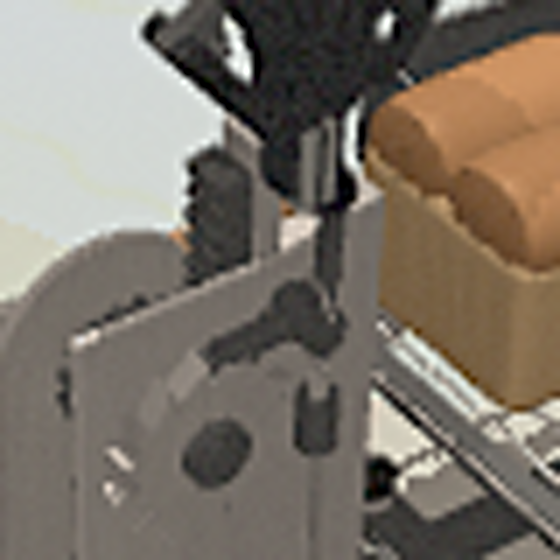

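The ball is past centre and near (345,190), against a free end at about (369,184). The force has dropped off, so I'll follow through a little.

Call:
{"method": "pendant", "body": {"motion": [[[0,0,0],[0,-0.002,0],0],[[0,0,0],[0,-0.002,0],0],[[0,0,0],[0,-0.002,0],0],[[0,0,0],[0,0,0],0]]}}

```text
time: 4.58
tool_pos: [0.6736, 0.0393, 0.3346]
tool_rot: [-3.134, 0.199, 0.001]
wrist_force: [-0.0, 0.9, -0.3]
width: -0.0001
gripper_force: 0.0
```

```bash
python3 - <<'E'
from h import *
im=optics.capture("scene")[:,:,::-1][165:245,265:345]
cv2.imwrite("pics/k4.png",cv2.resize((255*(im/255.)**.6).astype('uint8'),None,fx=7,fy=7,interpolation=cv2.INTER_CUBIC))
E
```

```text
(no output)
```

View pics/k4.png

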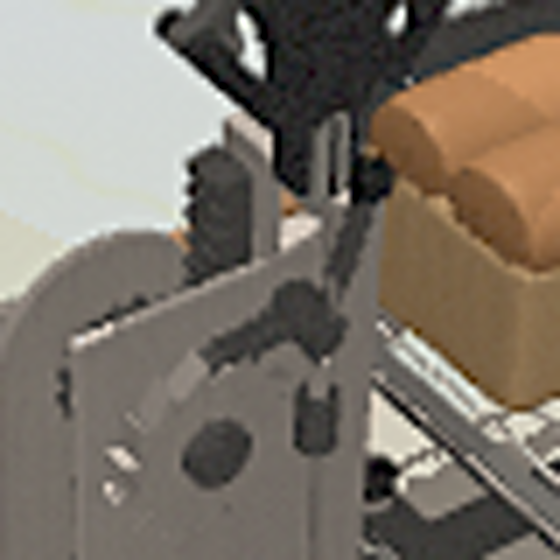

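The ball is now at (372,180), where it should be at free. I'm backing off and going to the crank grip.

Call:
{"method": "pendant", "body": {"motion": [[[0,0,0],[0,0.006,0],0],[[0,0,0],[0,0.006,-0.01],0],[[0,0,0],[0,0,-0.03],0],[[0,0,0],[-0.0275,0.019,0],0],[[0,0,0],[-0.0275,0.019,0],0.085],[[0,0,0],[-0.0275,0.019,0],0.085],[[0,0,0],[-0.0275,0.019,0],0.085],[[0,0,0],[-0.0275,0.019,0],0.085],[[0,0,0],[-0.0275,0.019,0],0.085],[[0,0,0],[0,0,0],0.085]]}}

```text
time: 5.47
tool_pos: [0.4897, -0.0704, 0.3765]
tool_rot: [3.132, -0.212, 0.001]
wrist_force: [1.6, -0.4, 0.4]
width: 0.0721
gripper_force: 0.0
```

Call:
{"method": "pendant", "body": {"motion": [[[0,0,0],[0,0,0],0.085],[[0,0,0],[0,0,0.03],0.085],[[0,0,0],[0,0,0],0.085]]}}

```text
time: 5.72
tool_pos: [0.4931, -0.0656, 0.3416]
tool_rot: [-3.135, 0.201, 0.007]
wrist_force: [-1.6, 0.0, -1.2]
width: 0.0845
gripper_force: 0.0
```

Call:
{"method": "pendant", "body": {"motion": [[[0,0,0],[0,0,0.02],0.085],[[0,0,0],[0,0,0.02],0.085],[[0,0,0],[0,0,0.02],0.085],[[0,0,0],[0,0,0.02],0.085],[[0,0,0],[0,0,0.02],0.085],[[0,0,0],[0,0,0.012],0.085],[[0,0,0],[0,0,0.008],0.085],[[0,0,0],[0,0,0],0.085],[[0,0,0],[0,0,0],0.085]]}}

```text
time: 6.47
tool_pos: [0.4946, -0.0656, 0.2255]
tool_rot: [-3.135, 0.201, 0.0]
wrist_force: [0.7, -1.2, 0.7]
width: 0.0851
gripper_force: 0.0
```

```bash
python3 -c "
from h import *
o=env.observe();t=o['tool_pos'];d=t-[0.58430494,0.01273777,0];c,s=np.cos(.12774),-np.sin(.12774)
print(t,c*d[0]+s*d[1],-s*d[0]+c*d[1],90*np.cos(2.93),150+90*np.sin(2.93))"
```

```text
[ 0.49455367 -0.0655567   0.22547373] -0.07904585163454292 -0.0890902298141294 -87.99279030423119 168.90155693258092
```

Call:
{"method": "pendant", "body": {"motion": [[[0,0,0],[0,-0.001,0.004],0.085],[[0,0,0],[0,0,0],0.05],[[0,0,0],[0,0,0],0.03],[[0,0,0],[0,0,0],0.01],[[0,0,0],[0,0,0],0.01],[[0,0,0],[0,0,0],0.01]]}}

```text
time: 6.97
tool_pos: [0.4942, -0.0649, 0.2212]
tool_rot: [3.135, -0.201, 0.001]
wrist_force: [-0.7, -4.7, 1.9]
width: 0.0256
gripper_force: 61.6
```

Call:
{"method": "pendant", "body": {"motion": [[[0,0,0],[0,0,0],0.01],[[0,0,0],[0,0,0],0.01]]}}

```text
time: 7.13
tool_pos: [0.4942, -0.0649, 0.2212]
tool_rot: [3.135, -0.202, 0.001]
wrist_force: [-1.4, -0.4, 1.6]
width: 0.0251
gripper_force: 58.7
```

Call:
{"method": "pendant", "body": {"motion": [[[0,0,0],[0,0.0002,0.001],0.01],[[0,0,0],[0,0.0002,0.001],0.01],[[0,0,0],[0,0,0],0.01],[[0,0,0],[0,0,0],0.01]]}}

```text
time: 7.47
tool_pos: [0.4942, -0.0653, 0.2193]
tool_rot: [3.135, -0.201, 0.001]
wrist_force: [-1.3, -1.3, 4.9]
width: 0.0252
gripper_force: 59.1
```

Call:
{"method": "pendant", "body": {"motion": [[[0,0,0],[0,0.0002,0.001],0.01],[[0,0,0],[0,0.0002,0.001],0.01],[[0,0,0],[0,0,0],0.01],[[0,0,0],[0,0,0],0.01]]}}

```text
time: 7.8
tool_pos: [0.4941, -0.0657, 0.2174]
tool_rot: [3.135, -0.201, 0.001]
wrist_force: [-2.4, -0.9, 4.9]
width: 0.0255
gripper_force: 59.2
```

Call:
{"method": "pendant", "body": {"motion": [[[0,0,0],[0,0.0001,0.0005],0.01],[[0,0,0],[0,0.0001,0.0005],0.01],[[0,0,0],[0,0,0],0.01],[[0,0,0],[0,0,0],0.01]]}}

```text
time: 8.13
tool_pos: [0.4941, -0.0658, 0.2165]
tool_rot: [3.135, -0.201, 0.001]
wrist_force: [-2.2, -1.1, 5.7]
width: 0.0256
gripper_force: 59.2
```

```bash
python3 - <<'E'
from h import *
im=optics.capture("scene")[:,:,::-1][165:245,265:345]
a=cv2.resize((255*(im/255.)**.6).astype('uint8'),None,fx=7,fy=7,interpolation=cv2.INTER_CUBIC)
cv2.imwrite("pics/p1.png",a)
E
```

```text
(no output)
```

View pics/p1.png

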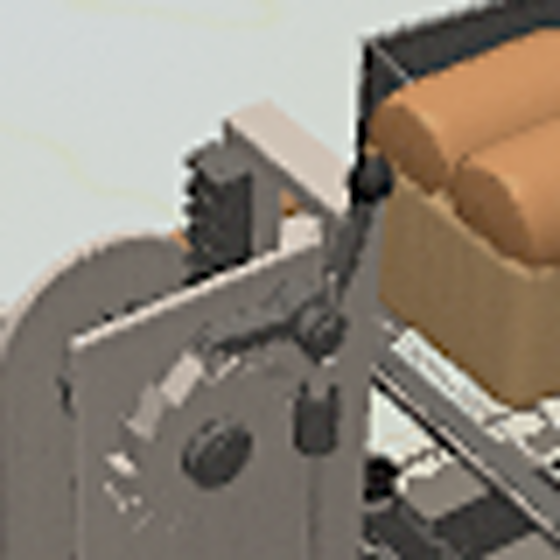

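The lever ball is at (370,180), at free, and the pawl at (215–310,330) lies flatter. I'll nudge up a hair more, then ease back slightly to feel whether it is free.

Call:
{"method": "pendant", "body": {"motion": [[[0,0,0],[0,0.0001,0.0005],0.01],[[0,0,0],[0,0,0],0.01],[[0,0,0],[0,0,0],0.01]]}}

```text
time: 8.43
tool_pos: [0.4941, -0.0659, 0.216]
tool_rot: [3.135, -0.201, 0.001]
wrist_force: [-2.2, -0.0, 7.6]
width: 0.0255
gripper_force: 59.3
```

Call:
{"method": "pendant", "body": {"motion": [[[0,0,0],[0,-0.0002,-0.001],0.01],[[0,0,0],[0,-0.0002,-0.001],0.01],[[0,0,0],[0,-0.0002,-0.001],0.01],[[0,0,0],[0,-0.0002,-0.001],0.01],[[0,0,0],[0,-0.0002,-0.001],0.01],[[0,0,0],[0,-0.0002,-0.001],0.01],[[0,0,0],[0,0,0],0.01]]}}

```text
time: 9.02
tool_pos: [0.4943, -0.0648, 0.2219]
tool_rot: [3.135, -0.201, 0.001]
wrist_force: [-2.3, -1.5, 6.9]
width: 0.0257
gripper_force: 59.3
```

Call:
{"method": "pendant", "body": {"motion": [[[0,0,0],[0,-0.0003,-0.001],0.01],[[0,0,0],[0,-0.0003,-0.001],0.01],[[0,0,0],[0,0,0],0.01]]}}

```text
time: 9.27
tool_pos: [0.4943, -0.0644, 0.2239]
tool_rot: [3.135, -0.202, 0.001]
wrist_force: [-2.1, -2.2, 8.0]
width: 0.0254
gripper_force: 59.3
```

The pawl is out: the load still pulls at about 8 N below the start point. Working out the arc steps.

```bash
python3 - <<'E'
import numpy as np
th=2.899-.054*np.arange(0,41)
P=np.round(90*np.c_[np.cos(th),np.sin(th)],1)
for i,(a,b) in enumerate(-np.diff(P,axis=0)): print(f"{a:.1f},{b:.1f}",end="  " if (i+1)%10 else f"  | th {th[i+1]:.3f} TCPz {202.3+P[i+1,1]:.1f} lifty {P[i+1,0]-.5:.1f}\n")
E
```

```text
-1.3,-4.7  -1.6,-4.6  -1.8,-4.5  -2.0,-4.4  -2.3,-4.3  -2.5,-4.2  -2.7,-4.0  -2.9,-3.9  -3.1,-3.7  -3.4,-3.6  | th 2.359 TCPz 265.8 lifty -64.3
-3.5,-3.3  -3.7,-3.2  -3.9,-2.9  -4.0,-2.8  -4.1,-2.5  -4.3,-2.3  -4.4,-2.0  -4.5,-1.9  -4.6,-1.5  -4.7,-1.3  | th 1.819 TCPz 289.5 lifty -22.6
-4.7,-1.1  -4.8,-0.8  -4.9,-0.6  -4.8,-0.3  -4.9,-0.0  -4.8,0.3  -4.8,0.5  -4.8,0.7  -4.8,1.0  -4.7,1.3  | th 1.279 TCPz 288.5 lifty 25.4
-4.6,1.5  -4.5,1.8  -4.5,2.0  -4.3,2.3  -4.1,2.4  -4.1,2.7  -3.9,2.9  -3.7,3.2  -3.6,3.3  -3.3,3.5  | th 0.739 TCPz 262.9 lifty 66.0
```

Call:
{"method": "pendant", "body": {"motion": [[[0,0,0],[0,-0.0013,-0.0047],0.01],[[0,0,0],[0,-0.0016,-0.0046],0.01],[[0,0,0],[0,-0.0018,-0.0045],0.01],[[0,0,0],[0,-0.002,-0.0044],0.01],[[0,0,0],[0,-0.0023,-0.0043],0.01],[[0,0,0],[0,-0.0025,-0.0042],0.01],[[0,0,0],[0,-0.0027,-0.004],0.01],[[0,0,0],[0,-0.0029,-0.0039],0.01],[[0,0,0],[0,-0.0031,-0.0037],0.01],[[0,0,0],[0,-0.0034,-0.0036],0.01]]}}

```text
time: 10.1
tool_pos: [0.4973, -0.0408, 0.2666]
tool_rot: [3.135, -0.202, 0.001]
wrist_force: [-2.6, -1.8, 9.1]
width: 0.0253
gripper_force: 59.4
```

```bash
cat > st.py <<'E'
from h import *
o=env.observe();t=o['tool_pos'];d=t-[0.58430494,0.01273777,0];c,s=np.cos(.12774),-np.sin(.12774)
x,y,z=c*d[0]+s*d[1],-s*d[0]+c*d[1]+.0005,t[2]-.2023;f=o['wrist_force'];fy=-s*f[0]+c*f[1];th=np.arctan2(z,y)
print("lift x %.4f y %.4f z %.4f r %.4f th %.3f Ftan(lowering+) %.1f Frad %.1f"%(x,y-.0005,t[2],np.hypot(y,z),th,fy*np.sin(th)-f[2]*np.cos(th),fy*np.cos(th)+f[2]*np.sin(th)),f,np.degrees(np.array(o['tool_rot'])).round(1),o['width'])
E
python3 st.py
```

```text
lift x -0.0795 y -0.0642 z 0.2666 r 0.0905 th 2.352 Ftan(lowering+) 4.9 Frad 8.0 [-2.62124398 -1.8033852   9.09038298] [ 1.796e+02 -1.160e+01  1.000e-01] 0.025327913486394224
```

Call:
{"method": "pendant", "body": {"motion": [[[0,0,0],[0,-0.0035,-0.0038],0.01],[[0,0,0],[0,-0.0037,-0.0037],0.01],[[0,0,0],[0,-0.0039,-0.0034],0.01],[[0,0,0],[0,-0.004,-0.0028],0.01],[[0,0,0],[0,-0.0041,-0.0025],0.01],[[0,0,0],[0,-0.0043,-0.0023],0.01],[[0,0,0],[0,-0.0044,-0.002],0.01],[[0,0,0],[0,-0.0045,-0.0019],0.01],[[0,0,0],[0,-0.0046,-0.0015],0.01],[[0,0,0],[0,-0.0047,-0.0013],0.01]]}}

```text
time: 10.93
tool_pos: [0.5028, 0.0019, 0.291]
tool_rot: [-3.134, 0.2, -0.001]
wrist_force: [1.5, 3.8, 3.4]
width: 0.0252
gripper_force: 59.2
```

```bash
python3 st.py
```

```text
lift x -0.0794 y -0.0211 z 0.2910 r 0.0910 th 1.799 Ftan(lowering+) 4.6 Frad 2.4 [1.50976699 3.79447189 3.37935694] [-1.796e+02  1.140e+01 -1.000e-01] 0.025249533205131833
```

Call:
{"method": "pendant", "body": {"motion": [[[0,0,0],[0,-0.0047,-0.0011],0.01],[[0,0,0],[0,-0.0048,-0.0008],0.01],[[0,0,0],[0,-0.0049,-0.0006],0.01],[[0,0,0],[0,-0.0048,-0.0003],0.01],[[0,0,0],[0,-0.0049,0],0.01],[[0,0,0],[0,-0.0048,0.0003],0.01],[[0,0,0],[0,-0.0048,0.0005],0.01],[[0,0,0],[0,-0.0048,0.0007],0.01],[[0,0,0],[0,-0.0048,0.001],0.01],[[0,0,0],[0,-0.0047,0.0013],0.01]]}}

```text
time: 11.77
tool_pos: [0.509, 0.0493, 0.2892]
tool_rot: [-3.134, 0.2, -0.001]
wrist_force: [3.9, 5.4, 0.2]
width: 0.0252
gripper_force: 58.9
```

```bash
python3 st.py
```

```text
lift x -0.0794 y 0.0267 z 0.2892 r 0.0911 th 1.268 Ftan(lowering+) 5.5 Frad 1.9 [3.91663209 5.40607157 0.19530119] [-179.6   11.5   -0. ] 0.025237115734777257
```

Call:
{"method": "pendant", "body": {"motion": [[[0,0,0],[0,-0.0046,0.0015],0.01],[[0,0,0],[0,-0.0045,0.0018],0.01],[[0,0,0],[0,-0.0045,0.002],0.01],[[0,0,0],[0,-0.0043,0.0023],0.01],[[0,0,0],[0,-0.0041,0.0024],0.01],[[0,0,0],[0,-0.0041,0.0027],0.01],[[0,0,0],[0,0,0],0.01]]}}

```text
time: 12.35
tool_pos: [0.5123, 0.0758, 0.2756]
tool_rot: [-3.134, 0.199, 0.0]
wrist_force: [6.5, 7.2, -4.8]
width: 0.0251
gripper_force: 59.1
```

```bash
python3 st.py
```

```text
lift x -0.0794 y 0.0533 z 0.2756 r 0.0909 th 0.937 Ftan(lowering+) 9.3 Frad 0.8 [ 6.46377661  7.15990695 -4.84100331] [-179.6   11.4    0. ] 0.025071389085137872
```

Call:
{"method": "pendant", "body": {"motion": [[[0,0,0],[0,-0.0039,0.0029],0.01],[[0,0,0],[0,-0.0037,0.0032],0.01],[[0,0,0],[0,-0.0036,0.0033],0.01],[[0,0,0],[0,-0.0033,0.0035],0.01],[[0,0,0],[0,0,0],0.01]]}}

```text
time: 12.77
tool_pos: [0.5142, 0.0898, 0.2624]
tool_rot: [-3.134, 0.199, 0.0]
wrist_force: [7.8, 6.3, -5.8]
width: 0.0253
gripper_force: 59.2
```

```bash
python3 st.py; python3 - <<'E'
import numpy as np
th=.72-.02*np.arange(0,33)
P=np.round(90*np.c_[np.cos(th),np.sin(th)],1)
for i,(a,b) in enumerate(-np.diff(P,axis=0)): print(f"{a:.1f},{b:.1f}",end="  " if (i+1)%4 else f"  | th {th[i+1]:.3f}\n")
E
```

```text
lift x -0.0794 y 0.0675 z 0.2624 r 0.0908 th 0.724 Ftan(lowering+) 9.1 Frad 1.6 [ 7.77136637  6.29897752 -5.78492263] [-179.6   11.4    0. ] 0.025283605940832055
-1.1,1.3  -1.2,1.4  -1.1,1.4  -1.1,1.5  | th 0.640
-1.0,1.4  -1.1,1.5  -1.0,1.5  -1.0,1.5  | th 0.560
-0.9,1.5  -0.9,1.6  -0.9,1.6  -0.8,1.5  | th 0.480
-0.8,1.6  -0.8,1.7  -0.8,1.6  -0.7,1.7  | th 0.400
-0.7,1.6  -0.6,1.7  -0.6,1.7  -0.6,1.7  | th 0.320
-0.6,1.7  -0.5,1.7  -0.5,1.8  -0.4,1.7  | th 0.240
-0.4,1.8  -0.4,1.7  -0.3,1.8  -0.4,1.8  | th 0.160
-0.2,1.7  -0.3,1.8  -0.2,1.8  -0.1,1.8  | th 0.080
```

Call:
{"method": "pendant", "body": {"motion": [[[0,0,0],[0,-0.0011,0.0013],0.01],[[0,0,0],[0,-0.0012,0.0014],0.01],[[0,0,0],[0,-0.0011,0.0014],0.01],[[0,0,0],[0,-0.0011,0.0015],0.01],[[0,0,0],[0,0,0],0.01]], "quiet": true}}

```text
ok
```

```bash
python3 st.py
```

```text
lift x -0.0794 y 0.0717 z 0.2572 r 0.0907 th 0.650 Ftan(lowering+) 10.2 Frad 3.3 [ 8.05130331  7.8197047  -6.11111429] [-179.6   11.5    0. ] 0.025449430425214026
```

Call:
{"method": "pendant", "body": {"motion": [[[0,0,0],[0,-0.001,0.0014],0.01],[[0,0,0],[0,-0.0011,0.0015],0.01],[[0,0,0],[0,0,0],0.01],[[0,0,0],[0,0,0],0.01]], "quiet": true}}

```text
ok
```

```bash
python3 st.py
```

```text
lift x -0.0794 y 0.0738 z 0.2543 r 0.0907 th 0.611 Ftan(lowering+) 9.2 Frad 2.0 [ 7.36710209  6.06580292 -6.42033907] [-179.6   11.5    0. ] 0.025701340249684623
```

Call:
{"method": "pendant", "body": {"motion": [[[0,0,0],[0,-0.001,0.0015],0.01],[[0,0,0],[0,-0.001,0.0015],0.01],[[0,0,0],[0,0,0],0.01]], "quiet": true}}

```text
ok
```

```bash
python3 st.py
```

```text
lift x -0.0794 y 0.0758 z 0.2512 r 0.0906 th 0.571 Ftan(lowering+) 9.8 Frad 3.0 [ 7.93915577  6.896483   -6.62903929] [-179.6   11.5    0. ] 0.02498601037944686
```

Call:
{"method": "pendant", "body": {"motion": [[[0,0,0],[0,-0.0009,0.0015],0.01],[[0,0,0],[0,-0.0009,0.0016],0.01],[[0,0,0],[0,0,0],0.01]], "quiet": true}}

```text
ok
```

```bash
python3 st.py
```

```text
lift x -0.0794 y 0.0776 z 0.2481 r 0.0906 th 0.530 Ftan(lowering+) 9.9 Frad 3.2 [ 7.35616411  6.91687324 -6.9378961 ] [-179.6   11.5    0. ] 0.025457410432918985
```

Call:
{"method": "pendant", "body": {"motion": [[[0,0,0],[0,-0.0009,0.0016],0.01],[[0,0,0],[0,-0.0008,0.0015],0.01],[[0,0,0],[0,0,0],0.01]], "quiet": true}}

```text
ok
```

```bash
python3 st.py
```

```text
lift x -0.0794 y 0.0793 z 0.2450 r 0.0905 th 0.492 Ftan(lowering+) 10.1 Frad 3.5 [ 7.74941846  6.92297394 -7.23299009] [-179.6   11.5    0. ] 0.025198216685727432
```

Call:
{"method": "pendant", "body": {"motion": [[[0,0,0],[0,-0.0008,0.0016],0.01],[[0,0,0],[0,-0.0008,0.0017],0.01],[[0,0,0],[0,0,0],0.01]], "quiet": true}}

```text
ok
```

```bash
python3 st.py
```

```text
lift x -0.0794 y 0.0809 z 0.2417 r 0.0905 th 0.451 Ftan(lowering+) 10.0 Frad 3.8 [ 7.57116556  6.89253198 -7.28463701] [-179.6   11.5    0. ] 0.025304365591518597
```

Call:
{"method": "pendant", "body": {"motion": [[[0,0,0],[0,-0.0008,0.0016],0.01],[[0,0,0],[0,-0.0007,0.0017],0.01],[[0,0,0],[0,0,0],0.01]], "quiet": true}}

```text
ok
```

```bash
python3 st.py
```

```text
lift x -0.0794 y 0.0824 z 0.2384 r 0.0904 th 0.411 Ftan(lowering+) 10.1 Frad 4.5 [ 7.88098489  7.19652787 -7.44251234] [-179.6   11.5   -0. ] 0.025518659971165526
```

Call:
{"method": "pendant", "body": {"motion": [[[0,0,0],[0,-0.0007,0.0016],0.01],[[0,0,0],[0,-0.0006,0.0017],0.01],[[0,0,0],[0,0,0],0.01]], "quiet": true}}

```text
ok
```

```bash
python3 st.py
```

```text
lift x -0.0794 y 0.0837 z 0.2351 r 0.0904 th 0.371 Ftan(lowering+) 8.9 Frad 5.7 [ 7.68887597  7.68822507 -6.25231842] [-179.6   11.5    0. ] 0.025277348497547272
```

Call:
{"method": "pendant", "body": {"motion": [[[0,0,0],[0,-0.0004,0.001],0.01],[[0,0,0],[0,0,0],0.01],[[0,0,0],[0,0,0],0.01]], "quiet": true}}

```text
ok
```

```bash
python3 st.py
```

```text
lift x -0.0794 y 0.0841 z 0.2342 r 0.0904 th 0.361 Ftan(lowering+) 8.6 Frad 4.9 [ 7.16896308  6.77662938 -6.34419194] [-179.6   11.5    0. ] 0.02546799392824535
```

Call:
{"method": "pendant", "body": {"motion": [[[0,0,0],[0,-0.0006,0.0016],0.01],[[0,0,0],[0,0,0],0.01],[[0,0,0],[0,0,0],0.01]], "quiet": true}}

```text
ok
```

```bash
python3 st.py
```

```text
lift x -0.0794 y 0.0846 z 0.2325 r 0.0904 th 0.341 Ftan(lowering+) 8.8 Frad 5.4 [ 7.79139976  7.08593756 -6.52189891] [-179.6   11.5    0. ] 0.025335306303689655
```

Still loaded, so I keep going.

Call:
{"method": "pendant", "body": {"motion": [[[0,0,0],[0,-0.0006,0.0017],0.01],[[0,0,0],[0,-0.0005,0.0017],0.01],[[0,0,0],[0,0,0],0.01]], "quiet": true}}

```text
ok
```

```bash
python3 st.py
```

```text
lift x -0.0794 y 0.0857 z 0.2291 r 0.0903 th 0.301 Ftan(lowering+) 10.3 Frad 5.3 [ 7.96985202  7.19164147 -8.26918535] [-179.6   11.5    0. ] 0.025248473300938917
```

Call:
{"method": "pendant", "body": {"motion": [[[0,0,0],[0,-0.0005,0.0017],0.01],[[0,0,0],[0,-0.0005,0.0018],0.01],[[0,0,0],[0,0,0],0.01]], "quiet": true}}

```text
ok
```

```bash
python3 st.py
```

```text
lift x -0.0793 y 0.0866 z 0.2262 r 0.0903 th 0.268 Ftan(lowering+) 1.9 Frad 6.9 [5.6464319  6.50714414 0.01510834] [-179.6   11.5   -0. ] 0.0250447498334681
```

Landed: the weight went from 8 N to about 0. A slight ease more, then hold.

Call:
{"method": "pendant", "body": {"motion": [[[0,0,0],[0,-0.0001,0.0004],0.01],[[0,0,0],[0,0,0],0.01],[[0,0,0],[0,0,0],0.01],[[0,0,0],[0,0,0],0.01]], "quiet": true}}

```text
ok
```

```bash
python3 st.py
```

```text
lift x -0.0793 y 0.0866 z 0.2261 r 0.0903 th 0.267 Ftan(lowering+) 1.1 Frad 6.0 [3.36516928 5.66459839 0.51431078] [-179.6   11.5   -0. ] 0.025691258932399617
```

Call:
{"method": "pendant", "body": {"motion": [[[0,0,0],[0,-0.001,0],0.01],[[0,0,0],[0,0,0],0.03],[[0,0,0],[0,0,0],0.045],[[0,0,0],[0,0,0],0.085],[[0,0,0],[0,0,0],0.085],[[0,0,0],[0,0,0],0.085],[[0,0,0],[0,0,0],0.085]]}}

```text
time: 16.93
tool_pos: [0.5164, 0.1089, 0.2263]
tool_rot: [3.135, -0.201, -0.001]
wrist_force: [-0.5, -0.1, 0.2]
width: 0.0848
gripper_force: 0.0
```

Call:
{"method": "pendant", "body": {"motion": [[[0,0,0],[0,0,-0.01],0.085],[[0,0,0],[0,0,-0.02],0.085],[[0,0,0],[0,0,-0.03],0.085],[[0,0,0],[0,0,-0.03],0.085],[[0,0,0],[0,0,-0.03],0.085],[[0,0,0],[0,0,0],0.085],[[0,0,0],[0,0,0],0.085],[[0,0,0],[0,0,0],0.085]]}}

```text
time: 17.6
tool_pos: [0.5163, 0.1091, 0.3465]
tool_rot: [3.135, -0.201, 0.0]
wrist_force: [0.3, -0.6, -0.5]
width: 0.0851
gripper_force: 0.0
```

```bash
python3 - <<'E'
from h import *
im=optics.capture("scene")[:,:,::-1][150:280,210:380]
cv2.imwrite("pics/end.png",cv2.resize((255*(im/255.)**.6).astype('uint8'),None,fx=4,fy=4,interpolation=cv2.INTER_CUBIC))
E
```

```text
(no output)
```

View pics/end.png

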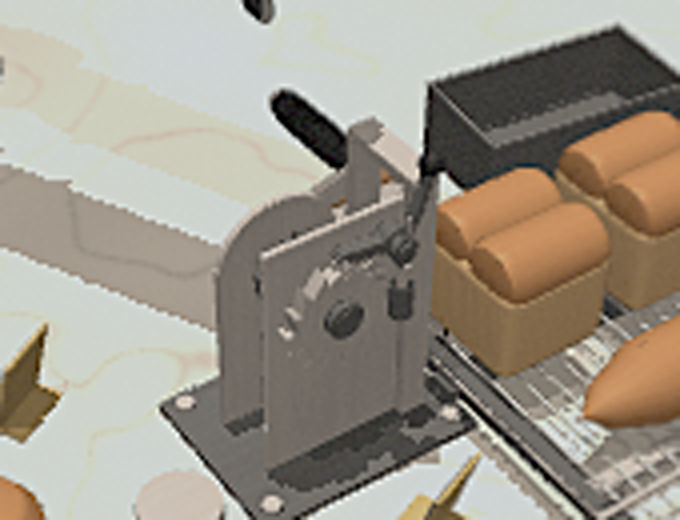

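The rack is down, the lever ball is at free at (430,165), the crank is at rest with its grip at (310,128), and the gripper is clear. Handing in.

```bash
python3 -c "
from bench import hand_in
print(hand_in())"
```

```text
the job is handed in; nothing more can be done
None
```

The job is handed in: the lever was flicked to free, the pawl came out, and the bread rack was eased down until its weight came off the crank, then the crank was let go; the hand-in printed no verdict.

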